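# Open the tool safe's combination lock and show its shackle

## Robot

A 6-joint arm with a two-finger parallel gripper is mounted at the origin on the work surface. World frame = base frame: x ahead of the robot, y to its left, z up, the work surface at z = 0. Lengths are in mm, angles in rad, forces in N, time in s.
With the tool pointing down it reaches from about 300 to 775 mm from the base axis. Payload 14.6 kg.
Tool frame: the origin (TCP) lies at the very end of the fingers, on their centre line; the grasp point (between the pads) lies 19 mm behind it; z points along the fingers, y is the line along which they close (so a half turn about z gives the same grasp; the last joint's range is limited). The gripper opens to 94 mm and grips with 3 to 60 N. Pads are 16 mm wide; open, the fingers measure 119 mm over their backs; the gripper's body (75 mm by 177 mm) begins 78 mm behind the grasp point.
Start: joints at [-1.326, 0.3, 1.521, -0, 1.321, -0.067], TCP at [168.718, -523.472, 181.446] pointing down, gripper open.
Joint ranges: [-3.03, 3.03], [-0.79, 2.21], [0.23, 2.52], [-1.04, 4.18], [0, 3.07], [-2.55, 2.55]. Speed limits (rad/s): [2.22, 2.22, 2.57, 3.14, 3.14, 3.14].

## Interface

Orientations are given as [roll, pitch, yaw] about the fixed x, y, z axes, in that order (R = Rz(yaw) Ry(pitch) Rx(roll)).
In Python, from cell import manip gives the robot as it stands. The module is installed in compiled form; this text tells all that it offers.
- The arm moves only by the shell command python3 -m inch 'ROWS' [FORCE]. ROWS is JSON, a list of rows, each an object of numbers: "gripper": the opening, from 0 (shut) to 1 (fully open); "dx", "dy", "dz": the shift along the world's x, y, z in m; "wx", "wy", "wz": the turn, a rotation vector about the world's x, y, z in degrees. A call has exactly 5 rows; each row is the pose to reach, as a shift and turn from the pose commanded when the call began; what a row does not reach only later rows make up. A row lasts 1/12 s, in which the tool goes at most 41.7 mm and 7.16 degrees, less where a joint would pass 70% of its speed; a pose out of reach is approached as far as the arm can. A call with a gripper value outside its range is refused whole. The fingers move at their own pace and stop on an object; FORCE is the grip in N (left out, the last holds). Time passes only in rows, so rows that repeat a pose let the fingers close, or fill a call up. It gives the time, the measured TCP pose, the force, the opening and the grip force at its end, in the units of the state.
- manip.read_state(): the state, without advancing time (a new reading comes with each control period).
- manip.camera(name): name is "scene" or "side" or "wrist"; returns the picture (480x640x3 uint8, blue, green, red); there is no depth.
- manip.camera_info(name): a dict with "camera_matrix" (3x3 intrinsics, pixels), "D" ([k1, k2, p1, p2, k3] as OpenCV has them; the pictures are not rectified), "R" (3x3) and "t" (3): a world point X has camera coordinates R X + t; the wrist camera has in their place "tool_from_camera" (4x4, takes a point from camera to tool coordinates, whose origin is the TCP and whose axes are the flange's). Camera axes: x right, y down, z forward; pixel columns grow to the right and rows downward; lengths in mm; the calibration is good to about 2 mm. A picture is of the moment at which its call begins: read the wrist's pose just before it. camera_info takes no time and is no camera call.
- manip.sign_off(): hands the job in; it is judged then, once.
The state is a dict: "clock": time; "joints": joint angles; "qd": joint speeds; "effort": joint torques, N m; "eef_pos": TCP position; "eef_rot": TCP orientation; "wrist_force": force on the tool from outside, world axes, zero at the start; "moment": the same for the moment, N m; "finger_gap": finger opening in mm; "finger_force": force on a finger pad.
Only numpy, scipy, OpenCV 4.12 (cv2) and the standard library are available. Lean on these libraries where they do the work, as an engineer would, in place of code of your own. Each camera call takes 0.05 s, during which the arm holds its last target. There are 200 camera calls.

## Task

The fitter's tool safe on the kitchen worktop is locked: turn its dial clockwise, feeling the clicks, until the nose of the grip clicks home at the index tooth, leave the dial there, then pull the shackle straight up out of the lock. Carry the shackle over to the round cork mat and finish while still holding it there in the gripper, upright with its legs down and about 10 cm clear above the middle of the mat, not set down. Do not disturb the other things lying about.

Things in the scene. Friction and masses are not known exactly. Their poses are not given: they have to be found in the camera images.
- safe: grey steel tool safe, fixed, 206 (x) x 306 (y) x 100 mm high. Origin: centre of its underside; at yaw 0 x points away from the robot, y left. On its lid runs a dark lock rail, 60 mm wide, centred on x = -40 mm, full length in y, top at 145 mm; the dial stands on it at y = +60 mm, the shackle at y = -70 mm, with a thin hasp strap (top 148 mm) round the shackle's legs.
- index (a point): tip of the white index tooth on the rail, in front (safe's -x side) of the dial, 34 mm from its axis, 159 mm above the safe's underside.
- dial (a joint): dial angle (rad), counter-clockwise from above positive, range -0.45 to 2.25. At 0 its nose points at the index tooth, along the safe's -x. A spring clicks it into notches every 0.524 rad (0 is one); 0.1 N m takes it over a click; let go, it settles into the nearest notch. The shackle is free only at 0 (within 0.15). Starts 2 to 4 clicks positive: opens clockwise.
- dial_grip (a point): point on the dial's axis, at the height to grip: on the black upright bar grip, 14 mm thick, 46 mm long (23 mm each side of the axis; one end is the nose, pointed, with a white line on top), 32 mm high, top 12 mm above this point, foot 20 mm below it on the fluted disc (56 mm diameter). Its axes turn with the dial; -x runs along the nose.
- shackle: loose U shackle, 0.18 to 0.31 kg, 99 mm tall, legs down in the rail: two steel legs 10 x 10 mm at y = -22 and +22 mm under a black crown. Origin: midway between the feet, at their underside; z up along the legs. Feet stand 48 mm below the strap's top, 1.5 mm play; an 8 mm toe on the +y foot points to +x (its slot lets it out). Unlocked, it pulls straight up with little force.
- shackle_grip (a point): middle of the shackle's crown, a bar 13 mm thick (x), 56 mm long (y) and 17 mm high (z), 90.5 mm above the feet; 42 mm above the strap, free underneath between the legs.
- cork_mat: round cork mat, 130 mm across, 6 mm thick, fixed on the worktop to the left or the right in front of the safe. Origin: centre of its underside.
- screw_tray: grey open tray of screws, 130 x 110 x 40 mm, fixed on the worktop on the side where the mat is not. Origin: centre of its underside. Not part of the job.
- tape: closed tape measure, 42 x 66 x 42 (mm), loose, on the safe's lid behind the rail, on the dial's side; leave it alone. Origin: centre of its underside.
- plug_box: small clear box with a white lid, 52 x 77 x 28 (mm), loose, on the safe's lid behind the rail, on the shackle's side; leave it alone. Origin: centre of its underside.
- screwdriver: screwdriver lying down, 200 long, 26 thick (mm), loose, on the worktop at the right; leave it alone. Origin: under the middle of its length.
- spray: white bottle with a cap, 66 across, 190 tall (mm), loose, on the worktop, right of the safe, further back; leave it alone. Origin: centre of its underside.
- mug: white mug, 82 across, 90 tall (mm), loose, on the worktop, left of the safe; leave it alone. Origin: centre of its underside.
- frame: white socket frame lying flat, 70 x 120 x 8 (mm), loose, on the worktop, far left; leave it alone. Origin: centre of its underside.
Things that resemble listed ones, but are neither listed nor needed, are in the scene too. Several things have the shape of the shackle; the one meant has the colours described above. Of the things that look like the cork_mat, the middle-sized one is meant.

How it is judged:
By the outcome, as a careful person would: the job done as asked, in the order asked, and still so for the second after the job is handed in, while the arm keeps its last pose, push and grip.
It also fails if it takes over 72 s, if anything falls off the work surface, if the arm or the gripper's body presses on something with over 40 N, if the wrist force passes 120 N, or if a joint passes its speed limit or range.

## Working session

There is one attempt and no reset: what is moved stays moved. The work goes in short steps, Python scripts to look and compute and a shell command to move; the robot and the scene stay as the last step left them, time stands still between calls to the robot, and variables do not carry over. Pictures are saved under pics/ and viewed, at most 11 in all, crops included, and the job is handed in when it is done.

```bash
mkdir -p pics
cat > h.py <<'E'
import numpy as np, cv2
from cell import manip
from scipy.spatial.transform import Rotation as Ro
def ray(name,uv,st=None):
    i=manip.camera_info(name);K=np.array(i["camera_matrix"]);D=np.array(i["D"])
    p=cv2.undistortPoints(np.array(uv,float).reshape(-1,1,2),K,D).reshape(-1,2)
    d=np.c_[p,np.ones(len(p))]
    if name!="wrist":
        R=np.array(i["R"]);t=np.array(i["t"]);return -R.T@t, d@R
    st=st or manip.read_state()
    W=np.eye(4);W[:3,:3]=Ro.from_euler('xyz',st["eef_rot"]).as_matrix();W[:3,3]=st["eef_pos"]
    T=W@np.array(i["tool_from_camera"]);return T[:3,3], d@T[:3,:3].T
def plane(name,uv,z,st=None):
    o,d=ray(name,uv,st);return o+d*((z-o[2])/d[:,2])[:,None]
E
python3 - <<'E'
from h import *
for n in("scene","side"):
    cv2.imwrite(f"pics/{n}0.png",manip.camera(n)); i=manip.camera_info(n);print(n,ray(n,[[320,240]]))
print(manip.read_state()); print(manip.camera_info("wrist")["tool_from_camera"])
E
```

```text
scene (array([ 860.37191448,  626.14614524, 1268.03610652]), array([[-0.28772611, -0.46915486, -0.83503475]]))
side (array([ 152.41878637,  712.69549237, 1082.63961998]), array([[ 0.27319914, -0.59382051, -0.75698219]]))
{'clock': 0.1, 'joints': array([-1.32559515e+00,  3.00426529e-01,  1.52151238e+00, -2.90940509e-05,
        1.32071000e+00, -6.66068556e-02]), 'qd': array([ 0.00047823, -0.0001776 , -0.00108788,  0.0006911 ,  0.00102299,
        0.00016145]), 'effort': array([-1.10483732e-03, -5.32649517e+01, -3.53286695e+01,  7.08448444e-02,
        2.35108612e-02, -8.09474659e-05]), 'eef_pos': array([ 168.65092252, -523.22903173,  180.93985458]), 'eef_rot': array([-3.14053686e+00, -4.21832147e-05,  3.11815227e-01]), 'wrist_force': array([ 0.29270686,  1.25251095, -0.56055867]), 'moment': array([0.00753413, 0.01968652, 0.00773637]), 'finger_force': 0.0, 'finger_gap': 94.00616691034188}
[[ 6.44704137e-04 -9.61384070e-01 -2.75209474e-01  8.04450442e+01]
 [ 9.99999435e-01  3.87203276e-04  9.89983041e-04 -1.00742960e+00]
 [-8.45191915e-04 -2.75209956e-01  9.61383776e-01 -2.01305558e+02]
 [ 0.00000000e+00  0.00000000e+00  0.00000000e+00  1.00000000e+00]]
```

View pics/scene0.png

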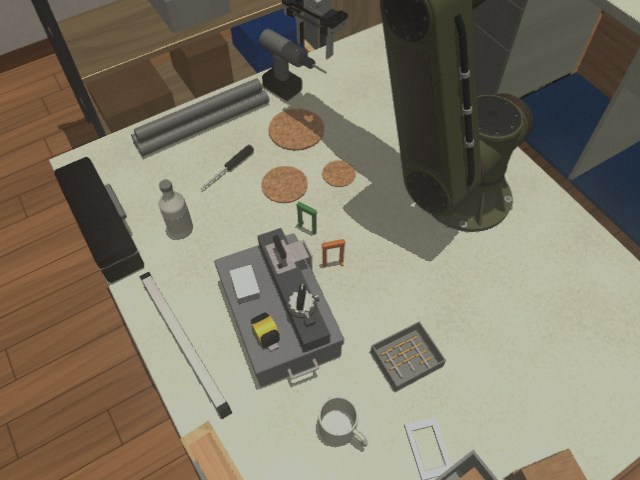

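View pics/side0.png

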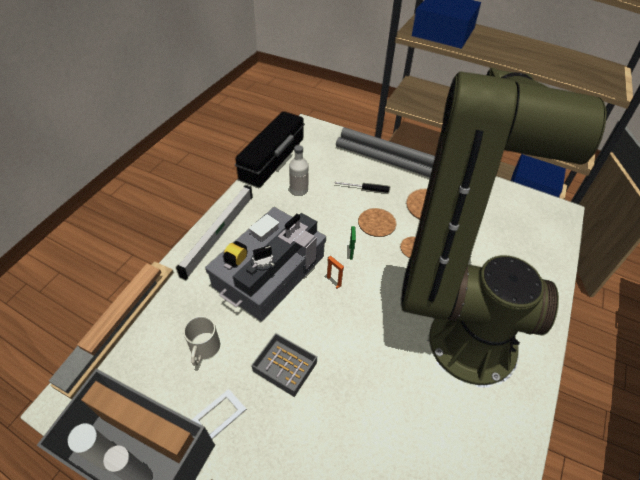

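The candidate mats in the scene view are (296,128), which is the largest, (285,183) and (339,173), which is the smallest. The middle-sized one at (285,183) is meant. There are three shackles: green at (307,215), orange at (333,250), and the steel one with the black crown in the rail at about (280,245), which fits the description. The dial is at (302,300). I'll measure these and confirm in a crop.

Run:
```python
from h import *
im=cv2.imread("pics/scene0.png")
hsv=cv2.cvtColor(im,cv2.COLOR_BGR2HSV)
m=cv2.inRange(hsv,(5,90,80),(20,200,230)); m[:100]=0;m[235:]=0;m[:,:240]=0;m[:,370:]=0
cs,_=cv2.findContours(cv2.morphologyEx(m,cv2.MORPH_CLOSE,np.ones((5,5))),0,2)
for c in cs:
    if cv2.contourArea(c)>200:
        P=plane("scene",c.reshape(-1,2),6)[:,:2].astype(np.float32); (cx,cy),r=cv2.minEnclosingCircle(P); print(c.mean(0),cx,cy,2*r)
a=cv2.resize(im[225:390,210:350],None,fx=3.5,fy=3.5,interpolation=2)
b=cv2.resize(im[105:270,255:360],None,fx=2.8,fy=2.8,interpolation=2)
o=np.zeros((578,490+294,3),np.uint8);o[:a.shape[0],:490]=a[:578];o[:b.shape[0],490:]=b;cv2.imwrite("pics/crop1.png",o)
```

```text
[[284.96296296 182.62962963]] 411.706787109375 -296.5447998046875 130.1558837890625
[[338.12820513 173.61538462]] 260.91387939453125 -247.9449920654297 95.13740539550781
[[296.30645161 128.08064516]] 277.6328125 -461.8398742675781 167.60350036621094
```

View pics/crop1.png

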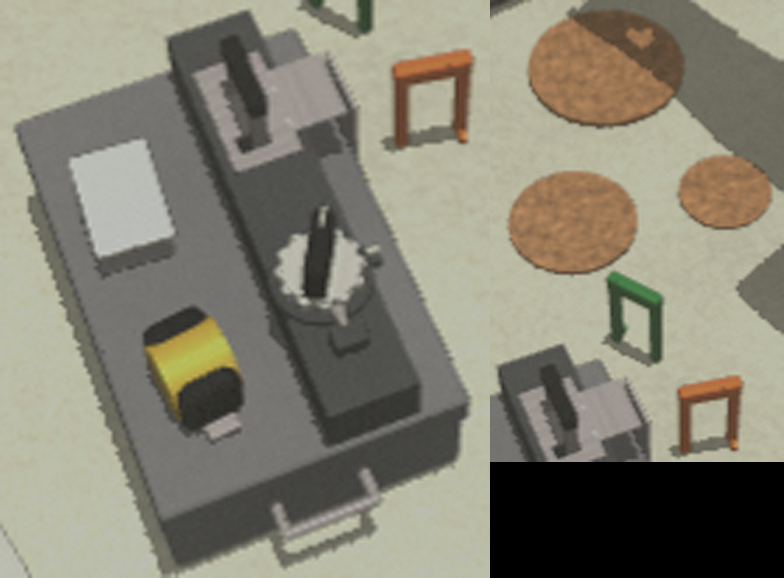

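The crop shows the mid mat at (285,183), which measures 130 mm and so fits. The black-crowned steel shackle is in the strap at about crop (245,75). The dial's white line is at its end at crop (322,212), so the nose points to the safe's -y side, about +1.57 (3 clicks). The index tooth is at crop (373,255).

Run:
```python
from h import *
f=lambda l:[[210+x/3.5,225+y/3.5] for x,y in l]
L=plane("scene",f([(18,125),(165,518),(465,400)]),100);print("lid",L.round(0))
print("sizes",np.linalg.norm(L[0]-L[1]),np.linalg.norm(L[1]-L[2]))
d=L[1]-L[0];yaw=np.arctan2(d[1],d[0])-np.pi/2;c=(L[0]+L[2])/2;print("yaw",yaw,c)
R=Ro.from_euler('z',yaw).as_matrix()
for n,p in dict(dial=(-40,60,0),sh=(-40,-70,0)).items():print(n,(c+R@np.array(p)).round(0))
print("crown",plane("scene",f([(232,38),(260,112)]),199).round(0))
print("tooth",plane("scene",f([(373,250)]),159).round(0),"dialtop",plane("scene",f([(318,255)]),190).round(0))
```

```text
lid [[ 700. -111.  100.]
 [ 748.  186.  100.]
 [ 552.  217.  100.]]
sizes 301.32434980163725 198.3373925970118
yaw -0.15948802325742673 [626.16089183  52.68882996 100.        ]
dial [596. 118. 100.]
sh [576. -10. 100.]
crown [[569. -35. 199.]
 [581.  22. 199.]]
tooth [[562. 123. 159.]] dialtop [[600. 123. 190.]]
```

```bash
python3 -m inch '[{"dz":0.024,"gripper":0.45},{"dz":0.048,"gripper":0.45},{"dz":0.072,"gripper":0.45},{"dz":0.096,"gripper":0.45},{"dz":0.12,"gripper":0.45}]'
python3 -m inch '[{"dx":0.02,"dy":0.03,"wz":4},{"dx":0.04,"dy":0.06,"wz":8},{"dx":0.06,"dy":0.09,"wz":12},{"dx":0.08,"dy":0.12,"wz":16},{"dx":0.1,"dy":0.15,"wz":20}]'
python3 -m inch '[{"dx":0.02,"dy":0.03,"wz":4},{"dx":0.04,"dy":0.06,"wz":8},{"dx":0.06,"dy":0.09,"wz":12},{"dx":0.08,"dy":0.12,"wz":16},{"dx":0.1,"dy":0.15,"wz":20}]'
python3 -m inch '[{"dx":0.02,"dy":0.03,"wz":4},{"dx":0.04,"dy":0.06,"wz":8},{"dx":0.06,"dy":0.09,"wz":12},{"dx":0.08,"dy":0.12,"wz":16},{"dx":0.1,"dy":0.15,"wz":20}]'
python3 -m inch '[{"dx":0.03,"dy":0.04,"wz":1},{"dx":0.06,"dy":0.08,"wz":2},{"dx":0.09,"dy":0.12,"wz":3},{"dx":0.12,"dy":0.15,"wz":3},{"dx":0.127,"dy":0.191,"wz":3}]'
python3 -m inch '[{},{},{},{},{}]'
python3 - <<'E'
from h import *
import pickle
st=manip.read_state();im=manip.camera("wrist");cv2.imwrite("pics/w1.png",im);pickle.dump(st,open("w1.pkl","wb"));print(st["clock"],st["eef_pos"],st["eef_rot"],st["joints"])
E
```

```text
0.1 [ 168.65092252 -523.22903173  180.93985458] [-3.14053686e+00 -4.21832147e-05  3.11815227e-01] [-1.32559515e+00  3.00426529e-01  1.52151238e+00 -2.90940509e-05
  1.32071000e+00 -6.66068556e-02]validation failed for argument at $[0]...
validation failed for argument at $[0]...
validation failed for argument at $[0]...
validation failed for argument at $[0]...
validation failed for argument at $[0]...
validation failed for argument at $[0]...
```

View pics/w1.png

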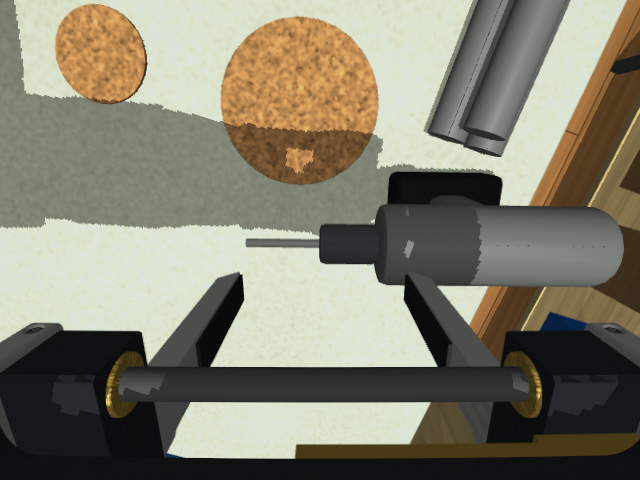

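The moves were refused and the arm hasn't moved, so the wrist view is still of the start: drill at (450,245), large mat at (300,100). The rows probably need every key.

```bash
python3 -m inch '[{"dx":0,"dy":0,"dz":0.024,"wx":0,"wy":0,"wz":0,"gripper":0.45},{"dx":0,"dy":0,"dz":0.048,"wx":0,"wy":0,"wz":0,"gripper":0.45},{"dx":0,"dy":0,"dz":0.072,"wx":0,"wy":0,"wz":0,"gripper":0.45},{"dx":0,"dy":0,"dz":0.096,"wx":0,"wy":0,"wz":0,"gripper":0.45},{"dx":0,"dy":0,"dz":0.12,"wx":0,"wy":0,"wz":0,"gripper":0.45}]'
```

```text
clock: 0.57
eef_pos: [168.7, -523.2, 302.4]
eef_rot: [-3.141, -0.0, 0.312]
wrist_force: [-0.9, 0.4, -0.5]
finger_gap: 64.2
finger_force: 0.0
```

```bash
python3 -m inch '[{"dx":0.02,"dy":0.03,"dz":0,"wx":0,"wy":0,"wz":4,"gripper":0.45},{"dx":0.04,"dy":0.06,"dz":0,"wx":0,"wy":0,"wz":8,"gripper":0.45},{"dx":0.06,"dy":0.09,"dz":0,"wx":0,"wy":0,"wz":12,"gripper":0.45},{"dx":0.08,"dy":0.12,"dz":0,"wx":0,"wy":0,"wz":16,"gripper":0.45},{"dx":0.1,"dy":0.15,"dz":0,"wx":0,"wy":0,"wz":20,"gripper":0.45}]'
python3 -m inch '[{"dx":0.02,"dy":0.03,"dz":0,"wx":0,"wy":0,"wz":4,"gripper":0.45},{"dx":0.04,"dy":0.06,"dz":0,"wx":0,"wy":0,"wz":8,"gripper":0.45},{"dx":0.06,"dy":0.09,"dz":0,"wx":0,"wy":0,"wz":12,"gripper":0.45},{"dx":0.08,"dy":0.12,"dz":0,"wx":0,"wy":0,"wz":16,"gripper":0.45},{"dx":0.1,"dy":0.15,"dz":0,"wx":0,"wy":0,"wz":20,"gripper":0.45}]'
python3 -m inch '[{"dx":0.02,"dy":0.03,"dz":0,"wx":0,"wy":0,"wz":4,"gripper":0.45},{"dx":0.04,"dy":0.06,"dz":0,"wx":0,"wy":0,"wz":8,"gripper":0.45},{"dx":0.06,"dy":0.09,"dz":0,"wx":0,"wy":0,"wz":12,"gripper":0.45},{"dx":0.08,"dy":0.12,"dz":0,"wx":0,"wy":0,"wz":16,"gripper":0.45},{"dx":0.1,"dy":0.15,"dz":0,"wx":0,"wy":0,"wz":20,"gripper":0.45}]'
python3 -m inch '[{"dx":0.021,"dy":0.035,"dz":0,"wx":0,"wy":0,"wz":1,"gripper":0.45},{"dx":0.042,"dy":0.07,"dz":0,"wx":0,"wy":0,"wz":2,"gripper":0.45},{"dx":0.063,"dy":0.105,"dz":0,"wx":0,"wy":0,"wz":3,"gripper":0.45},{"dx":0.084,"dy":0.14,"dz":0,"wx":0,"wy":0,"wz":3,"gripper":0.45},{"dx":0.107,"dy":0.175,"dz":0,"wx":0,"wy":0,"wz":3,"gripper":0.45}]'
python3 -m inch '[{"dx":0.01,"dy":0.008,"dz":0,"wx":0,"wy":0,"wz":0,"gripper":0.45},{"dx":0.02,"dy":0.016,"dz":0,"wx":0,"wy":0,"wz":0,"gripper":0.45},{"dx":0.02,"dy":0.016,"dz":0,"wx":0,"wy":0,"wz":0,"gripper":0.45},{"dx":0.02,"dy":0.016,"dz":0,"wx":0,"wy":0,"wz":0,"gripper":0.45},{"dx":0.02,"dy":0.016,"dz":0,"wx":0,"wy":0,"wz":0,"gripper":0.45}]'
python3 - <<'E'
from h import *
import pickle
st=manip.read_state();im=manip.camera("wrist");cv2.imwrite("pics/w2.png",im);pickle.dump(st,open("w2.pkl","wb"));print(st["clock"],st["eef_pos"],st["eef_rot"],st["joints"])
E
```

```text
clock: 0.98
eef_pos: [269.2, -371.9, 301.3]
eef_rot: [-3.141, -0.0, 0.664]
wrist_force: [0.4, -1.0, 0.8]
finger_gap: 42.6
finger_force: 0.0
clock: 1.4
eef_pos: [369.3, -221.8, 301.5]
eef_rot: [3.141, -0.0, 1.013]
wrist_force: [0.7, 0.1, -0.4]
finger_gap: 42.5
finger_force: 0.0
clock: 1.82
eef_pos: [469.3, -71.7, 301.4]
eef_rot: [-3.142, 0.0, 1.363]
wrist_force: [0.3, -1.0, 0.6]
finger_gap: 42.3
finger_force: 0.0
clock: 2.23
eef_pos: [576.1, 103.4, 301.3]
eef_rot: [-3.142, 0.0, 1.412]
wrist_force: [0.2, -1.0, 0.3]
finger_gap: 42.5
finger_force: 0.0
clock: 2.65
eef_pos: [595.2, 116.7, 301.4]
eef_rot: [-3.141, 0.0, 1.411]
wrist_force: [-0.1, -0.4, 0.3]
finger_gap: 42.5
finger_force: 0.0
2.65 [595.18107745 116.72515285 301.42635658] [-3.14132806e+00  1.24978553e-04  1.41082675e+00] [ 1.33299131e-01  3.77992260e-01  1.14483117e+00 -4.32020978e-05
  1.61905865e+00  2.93266643e-01]
```

View pics/w2.png

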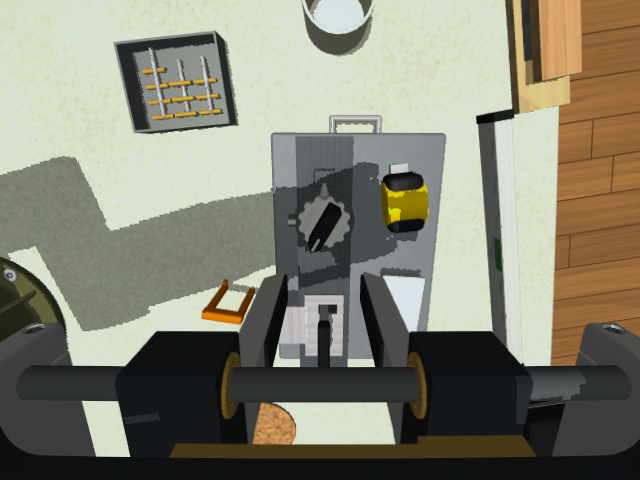

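The wrist view shows the dial at about (323,222), with the bar running from (336,205) to (311,245). Its white line is at the lower-left end, so the nose is about 60° from the index tooth at (292,221), which is about 2 clicks. The shackle's crown is at (323,340). I'll enlarge the dial to confirm.

Run:
```python
from h import *
im=cv2.imread("pics/w2.png");cv2.imwrite("pics/c2.png",cv2.resize(im[170:270,270:390],None,fx=6,fy=6,interpolation=2))
```

```text
(no output)
```

View pics/c2.png

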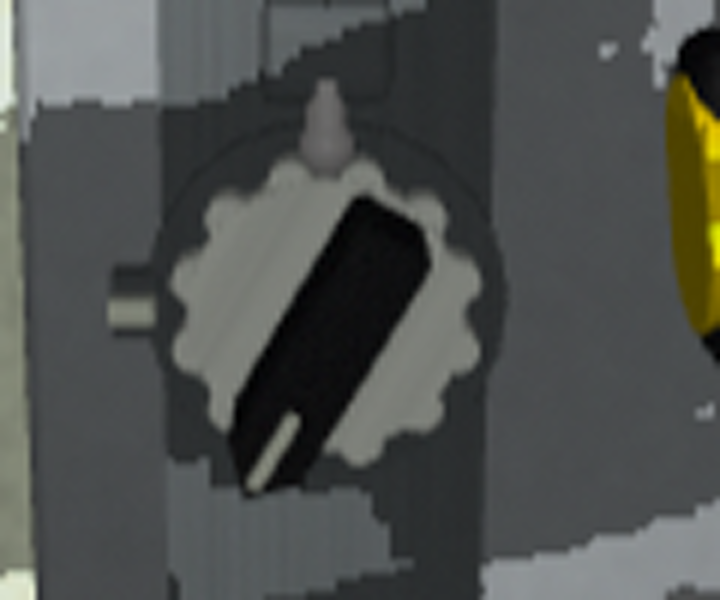

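Run:
```python
from h import *
import pickle
st=pickle.load(open("w2.pkl","rb"))
f=lambda l:[[270+x/6,170+y/6] for x,y in l]
for z in(155,160,165):
    P=plane("wrist",f([(170,313),(482,313),(326,313),(326,160),(326,467)]),z,st);print(z,"disc dia",np.linalg.norm(P[0]-P[1]),np.linalg.norm(P[3]-P[4]),P[2].round(1))
for z in(185,190,195):
    P=plane("wrist",f([(262,490),(392,228)]),z,st);d=P[0]-P[1];print(z,"bar",np.linalg.norm(d),P.mean(0).round(1),np.degrees(np.arctan2(d[1],d[0])))
print("tooth tip",plane("wrist",f([(155,312)]),159,st))
# safe edges: rail left/right edge at z145; lid front edge
P=plane("wrist",[[296,140],[296,270]],145,st);print(P)
# two view dial axis (disc centre)
o1,d1=ray("wrist",f([(326,313)]),st);o2,d2=ray("scene",[[210+322/3.5,225+272/3.5]])
s=np.linalg.lstsq(np.c_[d1[0],-d2[0]],o2-o1,rcond=None)[0];print(o1+d1[0]*s[0],o2+d2[0]*s[1])
# crown
P=plane("wrist",[[323,322],[324,355]],199,st);print("crown",P)
```

```text
155 disc dia 55.57893477538308 56.13295548179611 [596.  116.6 155. ]
160 disc dia 54.77975071415843 55.32580501171644 [596.1 117.8 160. ]
165 disc dia 53.980566652933895 54.51865454163673 [596.3 119.  165. ]
185 bar 49.165122412079924 [595.7 115.6 185. ] -124.75908037610097
190 bar 48.39141192423005 [595.9 116.8 190. ] -124.75908037610102
195 bar 47.617701436380116 [596.  118.1 195. ] -124.75908037610097
tooth tip [[566.40714139 122.52805632 159.        ]]
[[580.54122007 204.65573409 145.        ]
 [554.68279291  63.95696607 145.        ]]
[595.91646283 116.29881944 153.52439153] [594.77522053 117.33598887 153.32289381]
crown [[579.59737529  23.79921354 199.        ]
 [574.41433285 -15.00708699 199.        ]]
```

Axis at (596,117), disc top at about z 155–158, safe yaw about -10°, dial at +60° (2 clicks, bar direction about 50°). I'll turn the tool to yaw 50° and descend.

```bash
python3 -m inch '[{"dx":0.001,"dy":0,"dz":-0.02,"wx":0,"wy":0,"wz":-6,"gripper":0.45},{"dx":0.001,"dy":0,"dz":-0.04,"wx":0,"wy":0,"wz":-12,"gripper":0.45},{"dx":0.001,"dy":0,"dz":-0.06,"wx":0,"wy":0,"wz":-18,"gripper":0.45},{"dx":0.001,"dy":0,"dz":-0.08,"wx":0,"wy":0,"wz":-24,"gripper":0.45},{"dx":0.001,"dy":0,"dz":-0.1,"wx":0,"wy":0,"wz":-30,"gripper":0.45}]'
python3 -m inch '[{"dx":0,"dy":0,"dz":-0.01,"wx":0,"wy":0,"wz":0,"gripper":0.45},{"dx":0,"dy":0,"dz":-0.02,"wx":0,"wy":0,"wz":0,"gripper":0.45},{"dx":0,"dy":0,"dz":-0.03,"wx":0,"wy":0,"wz":0,"gripper":0.45},{"dx":0,"dy":0,"dz":-0.036,"wx":0,"wy":0,"wz":0,"gripper":0.45},{"dx":0,"dy":0,"dz":-0.04,"wx":0,"wy":0,"wz":0,"gripper":0.45}]'
python3 -m inch '[{"dx":0,"dy":0,"dz":0,"wx":0,"wy":0,"wz":0,"gripper":0.05},{"dx":0,"dy":0,"dz":0,"wx":0,"wy":0,"wz":0,"gripper":0.05},{"dx":0,"dy":0,"dz":0,"wx":0,"wy":0,"wz":0,"gripper":0.05},{"dx":0,"dy":0,"dz":0,"wx":0,"wy":0,"wz":0,"gripper":0.05},{"dx":0,"dy":0,"dz":0,"wx":0,"wy":0,"wz":0,"gripper":0.05}]' 25
python3 - <<'E'
from h import *
import pickle
st=manip.read_state();im=manip.camera("wrist");cv2.imwrite("pics/w3.png",im[150:450,130:510]);print(st["eef_pos"],st["eef_rot"],st["moment"],st["finger_gap"],st["finger_force"])
E
```

```text
clock: 3.12
eef_pos: [596.2, 116.6, 201.1]
eef_rot: [3.141, -0.001, 0.882]
wrist_force: [0.9, 0.1, 0.6]
finger_gap: 42.4
finger_force: 0.0
clock: 3.53
eef_pos: [596.6, 117.3, 161.1]
eef_rot: [3.142, -0.0, 0.889]
wrist_force: [-0.5, -0.4, -0.2]
finger_gap: 42.0
finger_force: 0.0
clock: 3.95
eef_pos: [596.6, 117.6, 161.9]
eef_rot: [-3.141, -0.0, 0.888]
wrist_force: [-3.9, 2.5, 4.8]
finger_gap: 13.5
finger_force: 25.0
[596.56713598 117.61111647 161.89886505] [-3.14138489e+00 -4.78028980e-04  8.87995117e-01] [ 0.40683062  0.84637208 -0.02778449] 13.519728865925227 25.010681748390198
```

View pics/w3.png

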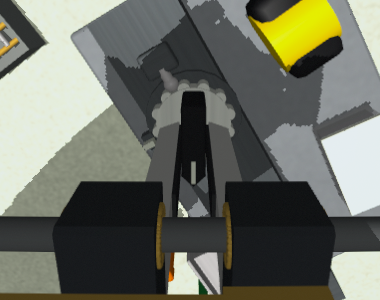

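Gripped at 13.5 mm, with the bar between the pads at crop (193,130) and the white line towards the near end. Now turn it clockwise, one click per call.

```bash
python3 -m inch '[{"dx":0,"dy":0,"dz":0,"wx":0,"wy":0,"wz":-6,"gripper":0.05},{"dx":0,"dy":0,"dz":0,"wx":0,"wy":0,"wz":-12,"gripper":0.05},{"dx":0,"dy":0,"dz":0,"wx":0,"wy":0,"wz":-18,"gripper":0.05},{"dx":0,"dy":0,"dz":0,"wx":0,"wy":0,"wz":-24,"gripper":0.05},{"dx":0,"dy":0,"dz":0,"wx":0,"wy":0,"wz":-30,"gripper":0.05}]'
python3 -c "from cell import manip;s=manip.read_state();print(s['moment'],s['joints'][5])"
python3 -m inch '[{"dx":0,"dy":0,"dz":0,"wx":0,"wy":0,"wz":-6,"gripper":0.05},{"dx":0,"dy":0,"dz":0,"wx":0,"wy":0,"wz":-12,"gripper":0.05},{"dx":0,"dy":0,"dz":0,"wx":0,"wy":0,"wz":-18,"gripper":0.05},{"dx":0,"dy":0,"dz":0,"wx":0,"wy":0,"wz":-24,"gripper":0.05},{"dx":0,"dy":0,"dz":0,"wx":0,"wy":0,"wz":-30,"gripper":0.05}]'
python3 - <<'E'
from h import *
st=manip.read_state();im=manip.camera("wrist");cv2.imwrite("pics/w4.png",im[150:450,130:510]);print(st["eef_pos"],st["eef_rot"],st["moment"],st["finger_gap"],st["finger_force"])
E
```

```text
clock: 4.42
eef_pos: [596.8, 117.2, 161.9]
eef_rot: [3.141, -0.001, 0.359]
wrist_force: [-1.6, -0.0, 1.9]
finger_gap: 13.6
finger_force: 25.0
[-0.2665588   0.2256904   0.01288372] 1.3457211410374537
clock: 4.83
eef_pos: [596.8, 116.6, 161.9]
eef_rot: [3.141, -0.001, -0.165]
wrist_force: [-1.6, -4.9, 3.1]
finger_gap: 13.4
finger_force: 25.0
[596.8472506  116.58768751 161.94690135] [ 3.14050912e+00 -9.78828812e-04 -1.64842482e-01] [-0.95035018  0.28157163  0.09453881] 13.395144549438749 25.00525653362274
```

View pics/w4.png

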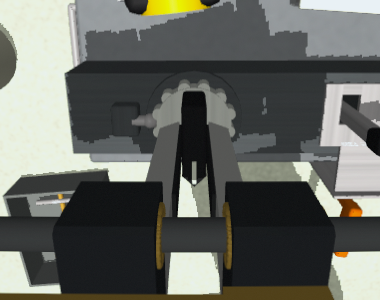

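The nose now points at the safe's front. I'll release, let it settle, rise and check.

```bash
python3 -m inch '[{"dx":0,"dy":0,"dz":0,"wx":0,"wy":0,"wz":0,"gripper":0.4},{"dx":0,"dy":0,"dz":0,"wx":0,"wy":0,"wz":0,"gripper":0.4},{"dx":0,"dy":0,"dz":0,"wx":0,"wy":0,"wz":0,"gripper":0.4},{"dx":0,"dy":0,"dz":0,"wx":0,"wy":0,"wz":0,"gripper":0.4},{"dx":0,"dy":0,"dz":0,"wx":0,"wy":0,"wz":0,"gripper":0.4}]'
python3 -m inch '[{"dx":0,"dy":0,"dz":0.01,"wx":0,"wy":0,"wz":0,"gripper":0.4},{"dx":0,"dy":0,"dz":0.025,"wx":0,"wy":0,"wz":0,"gripper":0.4},{"dx":0,"dy":0,"dz":0.05,"wx":0,"wy":0,"wz":0,"gripper":0.4},{"dx":0,"dy":0,"dz":0.08,"wx":0,"wy":0,"wz":0,"gripper":0.4},{"dx":0,"dy":0,"dz":0.11,"wx":0,"wy":0,"wz":0,"gripper":0.4}]'
python3 -m inch '[{"dx":0,"dy":-0.018,"dz":0,"wx":0,"wy":0,"wz":7,"gripper":0.4},{"dx":-0.004,"dy":-0.036,"dz":0,"wx":0,"wy":0,"wz":14,"gripper":0.4},{"dx":-0.008,"dy":-0.054,"dz":0,"wx":0,"wy":0,"wz":21,"gripper":0.4},{"dx":-0.012,"dy":-0.072,"dz":0,"wx":0,"wy":0,"wz":28,"gripper":0.4},{"dx":-0.016,"dy":-0.09,"dz":0,"wx":0,"wy":0,"wz":35,"gripper":0.4}]'
python3 -m inch '[{"dx":0,"dy":-0.01,"dz":0,"wx":0,"wy":0,"wz":7,"gripper":0.4},{"dx":-0.001,"dy":-0.02,"dz":0,"wx":0,"wy":0,"wz":14,"gripper":0.4},{"dx":-0.002,"dy":-0.03,"dz":0,"wx":0,"wy":0,"wz":21,"gripper":0.4},{"dx":-0.004,"dy":-0.033,"dz":0,"wx":0,"wy":0,"wz":28,"gripper":0.4},{"dx":-0.004,"dy":-0.033,"dz":0.03,"wx":0,"wy":0,"wz":35,"gripper":0.4}]'
python3 -m inch '[{"dx":0,"dy":0,"dz":0.01,"wx":0,"wy":0,"wz":7,"gripper":0.4},{"dx":0,"dy":0,"dz":0.02,"wx":0,"wy":0,"wz":14,"gripper":0.4},{"dx":0,"dy":0,"dz":0.03,"wx":0,"wy":0,"wz":19.4,"gripper":0.4},{"dx":0,"dy":0,"dz":0.03,"wx":0,"wy":0,"wz":19.4,"gripper":0.4},{"dx":0,"dy":0,"dz":0.03,"wx":0,"wy":0,"wz":19.4,"gripper":0.4}]'
python3 - <<'E'
from h import *
import pickle
st=manip.read_state();im=manip.camera("wrist");cv2.imwrite("pics/w5full.png",im);pickle.dump(st,open("w5.pkl","wb"));print(st["clock"],st["eef_pos"],st["eef_rot"],st["joints"])
cv2.imwrite("pics/w5.png",cv2.resize(im[20:400,200:440],None,fx=1.57,fy=1.57,interpolation=2))
E
```

```text
clock: 5.3
eef_pos: [596.6, 117.5, 161.4]
eef_rot: [-3.141, 0.0, -0.158]
wrist_force: [-1.3, 0.7, -0.8]
finger_gap: 37.2
finger_force: 0.0
clock: 5.72
eef_pos: [596.3, 117.4, 273.4]
eef_rot: [-3.142, 0.0, -0.159]
wrist_force: [1.1, 0.2, -0.2]
finger_gap: 37.9
finger_force: 0.0
clock: 6.13
eef_pos: [580.3, 26.6, 272.3]
eef_rot: [3.141, -0.001, 0.458]
wrist_force: [-0.7, -0.5, 0.4]
finger_gap: 37.5
finger_force: 0.0
clock: 6.55
eef_pos: [575.0, -6.4, 297.6]
eef_rot: [-3.134, 0.003, 1.068]
wrist_force: [0.4, 0.8, -0.7]
finger_gap: 38.2
finger_force: 0.0
clock: 6.97
eef_pos: [576.6, -5.6, 332.0]
eef_rot: [3.141, -0.0, 1.398]
wrist_force: [-0.9, -0.2, -0.4]
finger_gap: 37.8
finger_force: 0.0
6.9667 [576.62942256  -5.6173859  332.00422906] [ 3.14054407e+00 -1.24081432e-04  1.39816128e+00] [-7.32633922e-02  3.01130307e-01  1.17779428e+00  1.95219809e-05
  1.66161235e+00  9.93735010e-02]
```

View pics/w5.png

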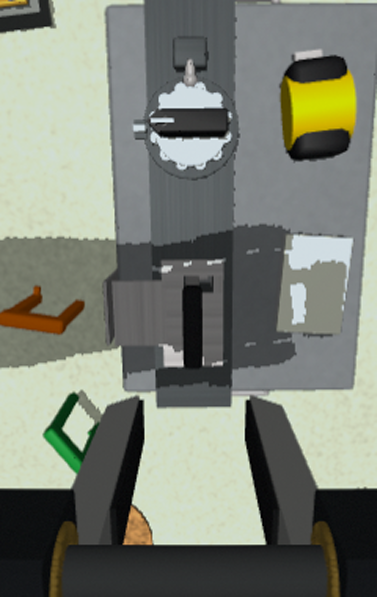

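The nose points straight at the index tooth (nose at crop (150,122), tooth at (140,127)), so the dial is home. The black crown runs from crop (191,285) to (193,367). I'll measure it now.

Run:
```python
from h import *
import pickle
st=pickle.load(open("w5.pkl","rb"))
f=lambda l:[[200+x/1.57,20+y/1.57] for x,y in l]
im=cv2.imread("pics/w5full.png");g=cv2.cvtColor(im,6)
m=(g<28).astype(np.uint8);m[:195]=0;m[260:]=0;m[:,:308]=0;m[:,345:]=0
n,l,s,c=cv2.connectedComponentsWithStats(m);k=1+s[1:,4].argmax();print(s[k],c[k])
ys,xs=np.where(l==k);r=cv2.minAreaRect(np.c_[xs,ys].astype(np.float32));print(r);B=cv2.boxPoints(r)
P=plane("wrist",B,199,st);print(P.round(1),P.mean(0))
e=[np.linalg.norm(P[i]-P[(i+1)%4]) for i in range(4)];i=int(np.argmax(e));d=P[(i+1)%4]-P[i];print(e,np.degrees(np.arctan2(d[1],d[0]))%180)
R=plane("wrist",f([(158,390),(146,40),(232,380),(232,40)]),145,st);
for a,b in((0,1),(2,3)):
    d=R[b]-R[a];print("rail dir",np.degrees(np.arctan2(d[1],d[0])))
P=plane("wrist",f([(150,122),(227,122)]),188,st);d=P[0]-P[1];print("bar",P,np.degrees(np.arctan2(d[1],d[0])),"tooth",plane("wrist",f([(147,126)]),159,st))
```

```text
[317 201  12  54 615] [322.36585366 227.7902439 ]
((322.5, 227.5), (53.0, 11.0), 90.0)
[[574.5  20.3 199. ]
 [585.5  18.4 199. ]
 [576.  -37.2 199. ]
 [564.6 -35.3 199. ]] [575.14030727  -8.47103183 199.        ]
[np.float64(11.104614118273885), np.float64(56.39829815723124), np.float64(11.61547073631488), np.float64(56.39484937189347)] 80.35962985109211
rail dir 80.94172152344879
rail dir 81.25754970354161
bar [[571.33595836 120.78027666 188.        ]
 [617.86832466 112.70117995 188.        ]] 170.15031507197273 tooth [[567.3286655  122.55895518 159.        ]]
```

```bash
python3 -m inch '[{"dx":-0.0015,"dy":-0.003,"dz":-0.025,"wx":0,"wy":0,"wz":0.5,"gripper":0.4},{"dx":-0.0015,"dy":-0.003,"dz":-0.05,"wx":0,"wy":0,"wz":0.5,"gripper":0.4},{"dx":-0.0015,"dy":-0.003,"dz":-0.075,"wx":0,"wy":0,"wz":0.5,"gripper":0.4},{"dx":-0.0015,"dy":-0.003,"dz":-0.1,"wx":0,"wy":0,"wz":0.5,"gripper":0.4},{"dx":-0.0015,"dy":-0.003,"dz":-0.12,"wx":0,"wy":0,"wz":0.5,"gripper":0.4}]'
python3 -m inch '[{"dx":0,"dy":0,"dz":-0.01,"wx":0,"wy":0,"wz":0,"gripper":0.4},{"dx":0,"dy":0,"dz":-0.02,"wx":0,"wy":0,"wz":0,"gripper":0.4},{"dx":0,"dy":0,"dz":-0.03,"wx":0,"wy":0,"wz":0,"gripper":0.4},{"dx":0,"dy":0,"dz":-0.038,"wx":0,"wy":0,"wz":0,"gripper":0.4},{"dx":0,"dy":0,"dz":-0.041,"wx":0,"wy":0,"wz":0,"gripper":0.4}]'
python3 -m inch '[{"dx":0,"dy":0,"dz":0,"wx":0,"wy":0,"wz":0,"gripper":0.05},{"dx":0,"dy":0,"dz":0,"wx":0,"wy":0,"wz":0,"gripper":0.05},{"dx":0,"dy":0,"dz":0,"wx":0,"wy":0,"wz":0,"gripper":0.05},{"dx":0,"dy":0,"dz":0,"wx":0,"wy":0,"wz":0,"gripper":0.05},{"dx":0,"dy":0,"dz":0,"wx":0,"wy":0,"wz":0,"gripper":0.05}]' 30
python3 -m inch '[{"dx":0,"dy":0,"dz":0.002,"wx":0,"wy":0,"wz":0,"gripper":0.05},{"dx":0,"dy":0,"dz":0.004,"wx":0,"wy":0,"wz":0,"gripper":0.05},{"dx":0,"dy":0,"dz":0.006,"wx":0,"wy":0,"wz":0,"gripper":0.05},{"dx":0,"dy":0,"dz":0.008,"wx":0,"wy":0,"wz":0,"gripper":0.05},{"dx":0,"dy":0,"dz":0.01,"wx":0,"wy":0,"wz":0,"gripper":0.05}]'
```

```text
clock: 7.43
eef_pos: [574.2, -8.6, 208.8]
eef_rot: [-3.139, 0.0, 1.407]
wrist_force: [2.0, 0.8, 0.1]
finger_gap: 37.8
finger_force: 0.0
clock: 7.85
eef_pos: [574.9, -8.6, 169.6]
eef_rot: [-3.141, 0.0, 1.409]
wrist_force: [-1.3, 0.4, 0.5]
finger_gap: 37.4
finger_force: 0.0
clock: 8.27
eef_pos: [575.3, -8.7, 171.0]
eef_rot: [3.141, -0.0, 1.41]
wrist_force: [-0.4, 0.3, 1.8]
finger_gap: 12.4
finger_force: 30.0
clock: 8.68
eef_pos: [575.1, -8.6, 180.6]
eef_rot: [-3.142, 0.0, 1.41]
wrist_force: [-0.2, -0.1, -1.2]
finger_gap: 12.1
finger_force: 30.0
```

It lifts with almost no force and is still gripped at 12 mm. Continue straight up, then check.

```bash
python3 -m inch '[{"dx":0,"dy":0,"dz":0.008,"wx":0,"wy":0,"wz":0,"gripper":0.05},{"dx":0,"dy":0,"dz":0.016,"wx":0,"wy":0,"wz":0,"gripper":0.05},{"dx":0,"dy":0,"dz":0.024,"wx":0,"wy":0,"wz":0,"gripper":0.05},{"dx":0,"dy":0,"dz":0.032,"wx":0,"wy":0,"wz":0,"gripper":0.05},{"dx":0,"dy":0,"dz":0.04,"wx":0,"wy":0,"wz":0,"gripper":0.05}]'
python3 -m inch '[{"dx":0,"dy":0,"dz":0.01,"wx":0,"wy":0,"wz":0,"gripper":0.05},{"dx":0,"dy":0,"dz":0.02,"wx":0,"wy":0,"wz":0,"gripper":0.05},{"dx":0,"dy":0,"dz":0.03,"wx":0,"wy":0,"wz":0,"gripper":0.05},{"dx":0,"dy":0,"dz":0.036,"wx":0,"wy":0,"wz":0,"gripper":0.05},{"dx":0,"dy":0,"dz":0.04,"wx":0,"wy":0,"wz":0,"gripper":0.05}]'
python3 - <<'E'
from h import *
im=manip.camera("scene");im2=manip.camera("side")
a=cv2.resize(im[160:400,200:400],(400,480),interpolation=2);b=cv2.resize(im2[140:330,180:340],(400,475),interpolation=2)
o=np.zeros((480,800,3),np.uint8);o[:,:400]=a;o[:475,400:]=b;cv2.imwrite("pics/c6.png",o)
E
```

```text
clock: 9.1
eef_pos: [575.2, -8.7, 221.6]
eef_rot: [3.141, -0.0, 1.41]
wrist_force: [0.3, 0.1, -1.9]
finger_gap: 12.7
finger_force: 30.0
clock: 9.52
eef_pos: [575.3, -8.7, 261.6]
eef_rot: [3.14, -0.0, 1.41]
wrist_force: [0.2, 0.7, -0.9]
finger_gap: 12.3
finger_force: 30.0
```

View pics/c6.png

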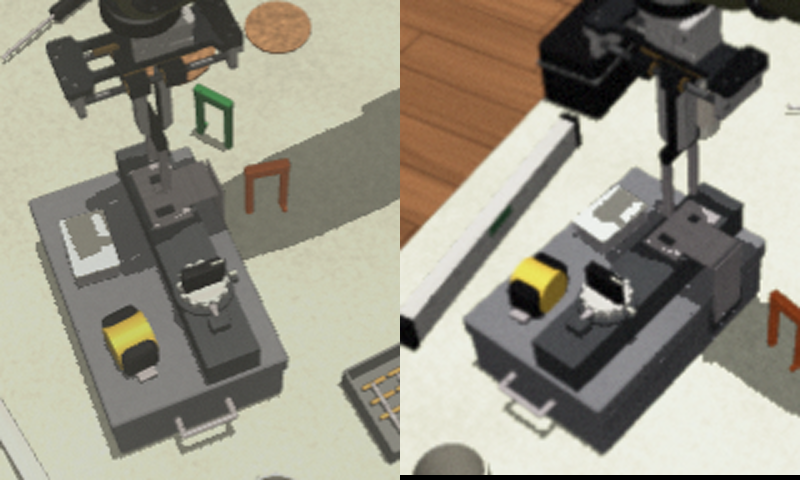

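The shackle is out of the strap and hangs upright in the gripper, legs free (side crop (680,185)), and the dial is still at the index. Carry it to the mat at moderate speed.

```bash
python3 -m inch '[{"dx":-0.01,"dy":-0.018,"dz":0,"wx":0,"wy":0,"wz":0,"gripper":0.05},{"dx":-0.025,"dy":-0.045,"dz":0,"wx":0,"wy":0,"wz":0,"gripper":0.05},{"dx":-0.041,"dy":-0.073,"dz":0,"wx":0,"wy":0,"wz":0,"gripper":0.05},{"dx":-0.057,"dy":-0.1,"dz":0,"wx":0,"wy":0,"wz":0,"gripper":0.05},{"dx":-0.073,"dy":-0.128,"dz":0,"wx":0,"wy":0,"wz":0,"gripper":0.05}]'
python3 -m inch '[{"dx":-0.016,"dy":-0.028,"dz":0,"wx":0,"wy":0,"wz":0,"gripper":0.05},{"dx":-0.032,"dy":-0.056,"dz":0,"wx":0,"wy":0,"wz":0,"gripper":0.05},{"dx":-0.048,"dy":-0.084,"dz":0,"wx":0,"wy":0,"wz":0,"gripper":0.05},{"dx":-0.064,"dy":-0.112,"dz":0,"wx":0,"wy":0,"wz":0,"gripper":0.05},{"dx":-0.075,"dy":-0.132,"dz":0,"wx":0,"wy":0,"wz":0,"gripper":0.05}]'
python3 -m inch '[{"dx":-0.008,"dy":-0.014,"dz":-0.005,"wx":0,"wy":0,"wz":0,"gripper":0.05},{"dx":-0.013,"dy":-0.023,"dz":-0.015,"wx":0,"wy":0,"wz":0,"gripper":0.05},{"dx":-0.0155,"dy":-0.028,"dz":-0.03,"wx":0,"wy":0,"wz":0,"gripper":0.05},{"dx":-0.0155,"dy":-0.028,"dz":-0.045,"wx":0,"wy":0,"wz":0,"gripper":0.05},{"dx":-0.0155,"dy":-0.028,"dz":-0.055,"wx":0,"wy":0,"wz":0,"gripper":0.05}]'
python3 -m inch '[{"dx":0,"dy":0,"dz":-0.01,"wx":0,"wy":0,"wz":0,"gripper":0.05},{"dx":0,"dy":0,"dz":-0.018,"wx":0,"wy":0,"wz":0,"gripper":0.05},{"dx":0,"dy":0,"dz":-0.024,"wx":0,"wy":0,"wz":0,"gripper":0.05},{"dx":0,"dy":0,"dz":-0.028,"wx":0,"wy":0,"wz":0,"gripper":0.05},{"dx":0,"dy":0,"dz":-0.029,"wx":0,"wy":0,"wz":0,"gripper":0.05}]'
python3 -m inch '[{"dx":0,"dy":0,"dz":0,"wx":0,"wy":0,"wz":0,"gripper":0.05},{"dx":0,"dy":0,"dz":0,"wx":0,"wy":0,"wz":0,"gripper":0.05},{"dx":0,"dy":0,"dz":0,"wx":0,"wy":0,"wz":0,"gripper":0.05},{"dx":0,"dy":0,"dz":0,"wx":0,"wy":0,"wz":0,"gripper":0.05},{"dx":0,"dy":0,"dz":0,"wx":0,"wy":0,"wz":0,"gripper":0.05}]'
python3 - <<'E'
from h import *
im=manip.camera("scene");im2=manip.camera("side")
a=cv2.resize(im[80:340,200:400],(400,520),interpolation=2);b=cv2.resize(im2[120:320,290:450],(400,500),interpolation=2)
o=np.zeros((520,800,3),np.uint8);o[:,:400]=a;o[:500,400:]=b;cv2.imwrite("pics/c7.png",o)
E
```

```text
clock: 10.03
eef_pos: [501.0, -137.5, 259.8]
eef_rot: [-3.141, -0.0, 1.41]
wrist_force: [-0.2, -0.3, -1.4]
finger_gap: 12.5
finger_force: 30.0
clock: 10.45
eef_pos: [425.5, -270.4, 260.0]
eef_rot: [-3.141, -0.0, 1.409]
wrist_force: [0.6, 0.4, -1.8]
finger_gap: 12.6
finger_force: 30.0
clock: 10.87
eef_pos: [411.1, -296.2, 203.1]
eef_rot: [-3.139, -0.001, 1.409]
wrist_force: [-0.9, 0.9, -2.1]
finger_gap: 12.7
finger_force: 30.0
clock: 11.28
eef_pos: [411.6, -296.4, 175.9]
eef_rot: [-3.141, -0.0, 1.41]
wrist_force: [0.4, -0.3, -1.9]
finger_gap: 12.3
finger_force: 30.0
clock: 11.7
eef_pos: [411.7, -296.7, 176.7]
eef_rot: [3.141, 0.0, 1.41]
wrist_force: [0.6, -0.2, -2.2]
finger_gap: 12.7
finger_force: 30.0
```

View pics/c7.png

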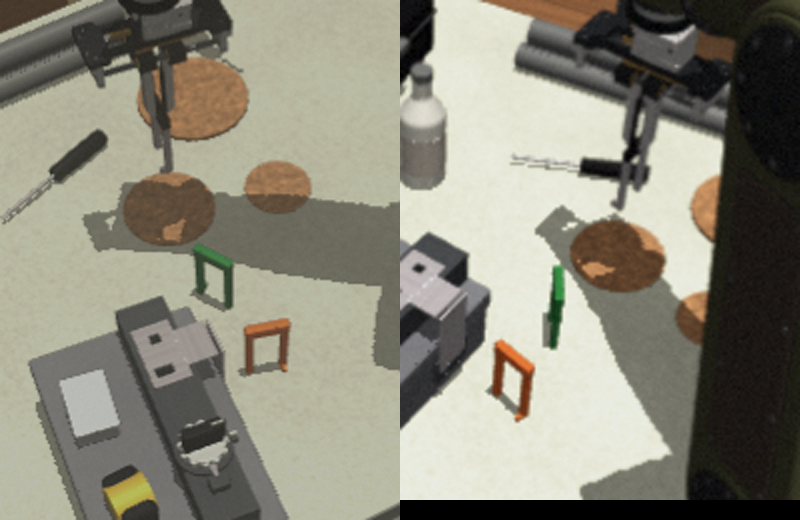

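The shackle hangs upright over the mid mat, with its lower foot at scene crop (167,170). The other things are untouched and the dial is at the index. A quick foot check, then hand in.

Run:
```python
from h import *
P=plane("scene",[[200+167/2,80+170/2]],106)[0];s=manip.read_state();e=s["eef_pos"]
print(P,np.linalg.norm(P[:2]-e[:2]),s["clock"])
if np.linalg.norm(P[:2]-e[:2])<45: manip.sign_off();print("done")
```

```text
[ 417.05559344 -278.72824993  106.        ] 18.77766635391866 11.8
the job is handed in; nothing more can be done
done
```

I turned the dial two clicks clockwise to the index tooth and left it there, then pulled the shackle straight up. I handed the job in at 11.8 s with the shackle held upright about 10 cm above the middle of the mid-sized cork mat.

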